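# Start a self-tapping screw in an instrument box lid

### The job

Take the nut driver out of the stand, seat it on the hex screw that still stands proud at one corner of the box lid and, pressing it down firmly and steadily, give the screw about half a turn clockwise so that it cuts its first thread; do not let it spin without biting, and do not force it straight in. Then lift the nut driver off and put it back upright in a bore of the stand, leaving the other two drivers in their places.

Things in the scene. Friction and masses are not known exactly. Their poses are not given: they have to be found in the camera images.
- nut_driver: Nut driver, socket down in a bore of the stand; 122 mm long, about 110 g. Origin: centre of the socket's mouth, its lowest point; z up the shaft. Steel socket 18 mm across up to 24 mm; inside a hex hole 10.6 mm across flats, flared to 15 mm over the first 4 mm, 8.8 mm deep. Flats of hole and handle are parallel, their normals at yaw 0, 60, 120 degrees... from x.
- nut_driver_grip (a point): Point on the nut driver's axis 90 mm above its origin (same axes), amid the hexagonal black plastic handle: 26 mm across flats from 66 to 118 mm above the origin, cap to 122 mm; any pair of flats can be gripped. Below it a round flange 34 mm across, 60 to 66 mm above the origin, on which fingertips can push; below that an 8 mm shaft.
- stand: Wooden block 230 x 70 x 50 mm, fixed on the bench. Origin: centre of its underside; x along its length, z up. Three bores at x = -70, 0, +70 mm (y = 0), 23 mm wide with a 3 mm chamfer, 45 mm deep: the nut driver stands on a bore's floor, its origin 5 mm above the stand's. The three drivers stand in any order.
- stand_hole0 (a point): centre of the mouth of the stand's bore at x = -70 mm, 50 mm above the bench
- stand_hole1 (a point): centre of the mouth of the stand's middle bore, 50 mm above the bench
- stand_hole2 (a point): centre of the mouth of the stand's bore at x = +70 mm, 50 mm above the bench
- flat_driver: Short slotted screwdriver with a round waisted black handle, 30 mm across the foot, 56 mm tall; it hangs in a bore of the stand with the handle sitting on the block. Origin: underside of the handle, z up.
- cross_driver: Short screwdriver with a slim straight round black handle, 29 mm across the foot, 20 mm above it, 46 mm tall; it hangs in a bore of the stand like the other. Origin: underside of the handle, z up.
- box: Grey plastic instrument box 158 x 108 mm, held fast between the jaws of a bench holder (fixed, 235 mm long in all). Origin: centre of the holder's underside, z up, x along the box; lid top at z = 60 mm. Hex screws at the lid's corners (x = +-66, y = +-41 mm): three are home, the one at x = +66, y = +41 mm stands proud, its washer 16 mm above the lid.
- screw_head (a point): Centre of the top of the proud screw's head; z up the screw, which stays upright. Hex 10 mm across flats (normals at yaw 0, 60, 120 degrees... from x), narrower in its top 2 mm, 8.5 mm high over a 13.6 mm washer, the shank's tip in the pilot hole. A seated socket's mouth is about 8.8 mm below this point. The frame turns and sinks with the screw.
- screw (a joint): Turn of the proud screw (rad): 0 at the start, growing clockwise seen from above. It takes about 0.06 N m to turn. The socket has about 0.2 rad of play on the hex each way.
- screw_depth (a joint): How far the proud screw has gone down (m), 0 at the start; read to about 0.7 mm. Lead 5 mm a turn (0.8 mm a radian): under a steady push of about 14 to 18 N it follows its thread when turned clockwise. Under about 12 N the thread does not bite and the screw spins on the spot; over about 20 N it is forced straight down and tears the hole.
Mind the look-alikes: they are no part of the job. Several things have the shape of the stand; the one meant has the colours described above.

How it is judged:
By the outcome, as a careful person would: the job done as asked, in the order asked, and still so for the second after the job is handed in, with the robot touching nothing.
It also fails if it takes over 67 s, if anything falls off the work surface, if the arm or the gripper's body presses on something with over 40 N, if the wrist force passes 120 N, or if a joint passes its speed limit or range.

### The arm

A 6-joint arm with a two-finger parallel gripper is mounted at the origin on the work surface. World frame = base frame: x ahead of the robot, y to its left, z up, the work surface at z = 0. Lengths are in m, angles in rad, forces in N, time in s.
With the tool pointing down it reaches from about 0.25 to 0.775 m from the base axis. Payload 4 kg.
Tool frame: the origin (TCP) lies midway between the tips of the shut fingers; the grasp point (between the pads) lies grip_point_offset behind it (grip_point_offset is the distance from the TCP to the grasp point, in m); z points along the fingers, y is the line along which they close (so a half turn about z gives the same grasp; the last joint's range is limited). The gripper opens to 94 mm and grips with 3 to 60 N. Pads are 16 mm wide; open, the fingers measure 119 mm over their backs; the gripper's body (75 mm by 177 mm) begins 78 mm behind the grasp point.
Start: joints at [-1.429, 0.087, 1.371, -0, 1.684, -0.103], TCP at [0.133, -0.534, 0.206] pointing down, gripper open.
Joint ranges: [-3.1, 3.1], [-0.76, 2.03], [0.27, 2.55], [-1.08, 4.22], [0.17, 2.65], [-2.57, 2.57]. Speed limits (rad/s): [2.79, 2.79, 3.14, 3.14, 3.14, 3.14].

### API

Orientations are given as [roll, pitch, yaw] about the fixed x, y, z axes, in that order (R = Rz(yaw) Ry(pitch) Rx(roll)).
In Python, from bench import * gives the robot as it stands. The module is installed in compiled form; this text tells all that it offers.
- The arm moves only by the tool apply_moves, never from a script. Its argument "commands" is a list of rows, each a list of 7 numbers: the turn, a rotation vector about the world's x, y, z in rad, then the shift along the world's x, y, z in m, then the opening in per cent of the stroke, from 0 (shut) to 100 (fully open). In form: [[ax, ay, az, x, y, z, jaw], ...]. A call has exactly 5 rows; each row is the pose to reach, as a shift and turn from the pose commanded when the call began; what a row does not reach only later rows make up. A row lasts 1/10 s, in which the tool goes at most 50 mm and 8.59 degrees, less where a joint would pass 70% of its speed; a pose out of reach is approached as far as the arm can. A call with a gripper value outside its range is refused whole. The fingers move at their own pace and stop on an object; the grip force is fixed at half the most. Time passes only in rows, so rows that repeat a pose let the fingers close, or fill a call up. It gives the time, the measured TCP pose, the force, the opening and the grip force at its end, in the units of the state.
- get_obs(): the state, without advancing time (a new reading comes with each control period).
- snapshot(name): name is "scene" or "top"; returns a dict with "pixels" (384x512x3 uint8, red, green, blue), "vertical_fov" (degrees; the focal length in pixels is half the picture's height over the tangent of half this angle, whatever the lens; pixels are square), "cx", "cy" (the principal point, pixels), "rvec" (rotation vector, rad) and "tvec" (3), from world to camera coordinates, as OpenCV has them. Camera axes: x right, y down, z forward; pixel columns grow to the right and rows downward; lengths in m; the calibration is good to about 2 mm. A picture is of the moment at which its call begins. There is no depth.
- close_job(): hands the job in; it is judged then, once.
Trained networks look in the newest picture that a camera, given by its name, has taken for a name from the list of things; names that differ only in an ending like _2 or _b are one class to them, and where a whole thing is asked for, a point or a joint stands for the part that bears it (a point fixed in the world has none). Each returns a list of dicts, best first, with "score" (0 to 1); they miss things now and then, are a little off and sometimes report something else, mostly with a low value. They report only what shows in the picture. A call takes as long as a camera call. They do not tell look-alikes from the thing itself.
- masks_of(camera, query): "mask" (384x512 bool, what is visible of it) and "extent" ([left, top, right, bottom] in pixels, round what is visible of it).
- place_of(camera, query): "pixel" ([column, row] in pixels: a listed point, or the origin of a listed thing).
The state is a dict: "time": time; "joint_positions": joint angles; "qvel": joint speeds; "joint_torque": joint torques, N m; "tool_pos": TCP position; "ee_rot": TCP orientation; "wrist_force": force on the tool from outside, world axes, zero at the start; "wrist_torque": the same for the moment, N m; "width": finger opening in m; "finger_force": force on a finger pad.
Only numpy, scipy, OpenCV 4.12 (cv2) and the standard library are available. Lean on these libraries where they do the work, as an engineer would, in place of code of your own. Each camera call takes 0.05 s, during which the arm holds its last target. There are 200 camera calls.

## Working session

There is one attempt and no reset: what is moved stays moved. The work goes in short steps, Python scripts to look and compute and a tool call to move; the robot and the scene stay as the last step left them, time stands still between calls to the robot, and variables do not carry over. Pictures are saved under pics/ and viewed, at most 10 in all, crops included, and the job is handed in when it is done.

Besides the shell and the picture viewer there is one more tool, called as name(argument=value, ...) on one line, values as JSON. apply_moves: Moves the arm, as the interface text tells. Its arguments: {"type":"object","properties":{"commands":{"type":"array"}},"required":["commands"]}

```bash
mkdir -p pics; cat > h.py <<'E'
from bench import *
import numpy as np, cv2
def cam(s):
    f=s["pixels"].shape[0]/2/np.tan(np.radians(s["vertical_fov"])/2)
    K=np.array([[f,0,s["cx"]],[0,f,s["cy"]],[0,0,1]]);R=cv2.Rodrigues(np.array(s["rvec"],float))[0]
    return K,R,np.array(s["tvec"],float)
def ray(c,p):
    K,R,t=c;return -R.T@t,R.T@np.linalg.solve(K,[p[0],p[1],1])
def atz(c,p,z):
    o,d=ray(c,p);return o+d*(z-o[2])/d[2]
def proj(c,P):
    K,R,t=c;q=K@(R@np.array(P,float)+t);return q[:2]/q[2]
def tri(rs):
    A=0;b=0
    for o,d in rs:
        d=d/np.linalg.norm(d);M=np.eye(3)-np.outer(d,d);A=A+M;b=b+M@o
    return np.linalg.solve(A,b)
def save(s,n,box=None,k=1):
    im=s["pixels"][:,:,::-1]
    if box: im=im[box[1]:box[3],box[0]:box[2]]
    cv2.imwrite("pics/"+n,cv2.resize(im,None,fx=k,fy=k,interpolation=cv2.INTER_CUBIC))
E
python3 - <<'E'
from h import *
S={n:snapshot(n) for n in("scene","top")}
a=np.vstack([S["scene"]["pixels"],S["top"]["pixels"]])[:,:,::-1]
a=np.hstack([S["scene"]["pixels"],S["top"]["pixels"]])[:,:,::-1]
cv2.imwrite("pics/a.png",cv2.resize(a,(800,300),interpolation=cv2.INTER_AREA))
save(S["scene"],"s.png",None,1.5);save(S["top"],"t.png",None,1.5)
for n in S:
    c=cam(S[n]);print(n,"campos",(-c[1].T@c[2]).round(3))
    for q in["nut_driver","nut_driver_grip","stand","stand_hole0","stand_hole1","stand_hole2","flat_driver","cross_driver","box","screw_head"]:
        print(q,[(np.round(d["pixel"]).tolist(),round(d["score"],2)) for d in place_of(n,q)[:4]])
print(get_obs())
E
```

```text
scene campos [ 1.03  -0.605  0.621]
nut_driver [([202.0, 282.0], 0.16)]
nut_driver_grip [([179.0, 234.0], 0.64)]
stand [([157.0, 220.0], 0.87), ([203.0, 282.0], 0.77), ([219.0, 286.0], 0.18)]
stand_hole0 [([145.0, 192.0], 0.95), ([197.0, 266.0], 0.91), ([185.0, 248.0], 0.88), ([154.0, 204.0], 0.82)]
stand_hole1 [([145.0, 192.0], 0.95), ([197.0, 266.0], 0.91), ([185.0, 248.0], 0.88), ([154.0, 204.0], 0.82)]
stand_hole2 [([145.0, 192.0], 0.95), ([197.0, 266.0], 0.91), ([185.0, 248.0], 0.88), ([154.0, 204.0], 0.82)]
flat_driver [([197.0, 270.0], 0.75), ([179.0, 233.0], 0.57)]
cross_driver [([220.0, 286.0], 0.71), ([311.0, 216.0], 0.47)]
box [([184.0, 248.0], 0.72), ([320.0, 227.0], 0.65)]
screw_head [([309.0, 216.0], 0.59)]
top campos [ 0.328 -0.08   1.066]
nut_driver [([364.0, 188.0], 0.53)]
nut_driver_grip [([372.0, 184.0], 0.61)]
stand [([345.0, 283.0], 0.93), ([364.0, 161.0], 0.86)]
stand_hole0 [([350.0, 254.0], 0.89), ([364.0, 125.0], 0.85), ([367.0, 153.0], 0.82), ([352.0, 316.0], 0.75)]
stand_hole1 [([350.0, 254.0], 0.89), ([364.0, 125.0], 0.85), ([367.0, 153.0], 0.82), ([352.0, 
[... 303 characters left out ...]
, 0.44)]
{'time': 1.1, 'joint_positions': array([-1.42908649e+00,  8.71770738e-02,  1.37069636e+00, -6.03466067e-06,
        1.68359530e+00, -1.03113966e-01]), 'qvel': array([-0.00019802, -0.00025668, -0.00032075,  0.00100887, -0.00106597,
        0.00086957]), 'joint_torque': array([ 1.73428725e-03, -3.40051568e+01, -3.02600598e+01,  7.21776020e-02,
        2.39065813e-02, -1.22577003e-05]), 'tool_pos': array([ 0.13330083, -0.53362252,  0.20552027]), 'ee_rot': array([3.14147001e+00, 1.87194083e-05, 2.44823117e-01]), 'wrist_force': array([-0.24131652,  0.10039121, -0.10121649]), 'wrist_torque': array([-0.01128399,  0.01501014,  0.01108604]), 'finger_force': 0.0, 'width': 0.09382479834934276}
```

View pics/s.png

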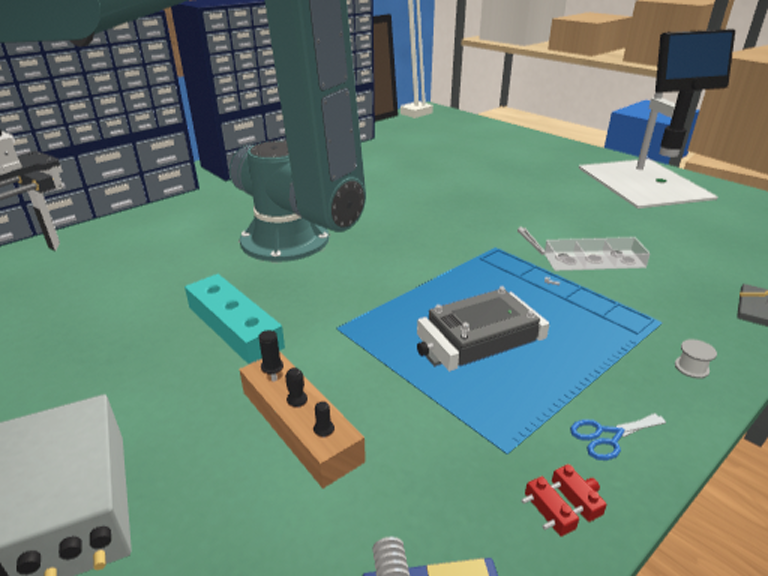

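View pics/t.png

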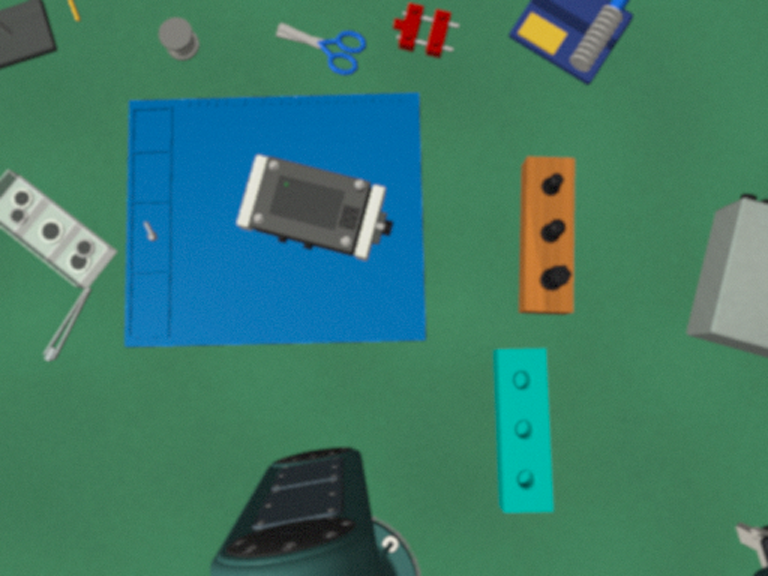

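Wooden stand: scene about (203,280), top (366,157). The teal block at scene (157,212), top (349,286) is a look-alike. Drivers in the wooden stand:
- tall one with a flange: scene (179,236), top (370,185). This is the nut driver.
- flat driver: scene (196,257)
- cross driver: scene (215,278)

The proud screw is at scene (310,218), top (241,123). Next I fit the poses and check with one crop.

```bash
cat > fit.py <<'E'
from h import *
from scipy.optimize import minimize
S={n:snapshot(n) for n in("scene","top")};C={n:cam(S[n]) for n in S}
H={}
for n,bx in(("scene",(155,225,250,330)),("top",(335,95,395,215))):
    hsv=cv2.cvtColor(S[n]["pixels"],cv2.COLOR_RGB2HSV)
    m=((hsv[...,0]<18)&(hsv[...,1]>110)&(hsv[...,2]>60)).astype(np.uint8)
    k=np.zeros_like(m);k[bx[1]:bx[3],bx[0]:bx[2]]=1;m*=k
    m=cv2.morphologyEx(m,cv2.MORPH_OPEN,np.ones((3,3)))
    H[n]=cv2.convexHull(np.argwhere(m)[:,::-1].astype(np.float32))
def corners(x,y,w,L,W,h):
    return [np.array([x+np.cos(w)*a*L/2-np.sin(w)*b*W/2,y+np.sin(w)*a*L/2+np.cos(w)*b*W/2,z]) for a in(1,-1) for b in(1,-1) for z in(0,h)]
def cost(p):
    t=0
    for n in H:
        P=cv2.convexHull(np.array([proj(C[n],c) for c in corners(p[0],p[1],p[2]/1,.23,.07,.05)],np.float32))
        i=cv2.intersectConvexConvex(P,H[n])[0];A=cv2.contourArea(P);B=cv2.contourArea(H[n]);t+=1-i/(A+B-i)
    return t
c=atz(C["top"],(364,157),.05)
r=min((minimize(cost,[c[0],c[1],w],method="Nelder-Mead",options=dict(initial_simplex=np.array([[c[0],c[1],w],[c[0]+.01,c[1],w],[c[0],c[1]+.01,w],[c[0],c[1],w+.1]]))) for w in(0,.1,-.1)),key=lambda r:r.fun)
x,y,w=r.x;print("stand",r.x.round(4),r.fun)
for b in(-.07,0,.07):
    P=[x+b*np.cos(w),y+b*np.sin(w),.05];print("hole",b,np.round(P,4),[proj(C[n],P).round(1) for n in C])
def best(n,q): return place_of(n,q)[0]["pixel"]
for q in("nut_driver_grip","screw_head"):
    a={n:best(n,q) for n in C};P=tri([ray(C[n],a[n]) for n in C])
    print(q,a,P.round(4),[ (proj(C[n],P)-a[n]).round(1) for n in C])
g=cv2.cvtColor(S["top"]["pixels"],cv2.COLOR_RGB2HSV)
m=((g[...,2]>150)&(g[...,1]<60)).astype(np.uint8);m[:,:155]=0;m[:100]=0;m[175:]=0;m[:,265:]=0
nn,l,st,ce=cv2.connectedComponentsWithStats(m)
for i in range(1,nn):print(st[i].tolist(),ce[i].round(2),atz(C["top"],ce[i],.068).round(4))
def crop(n,b,sz): return cv2.resize(S[n]["pixels"][b[1]:b[3],b[0]:b[2],::-1],sz,interpolation=cv2.INTER_CUBIC)
cv2.imwrite("pics/c.png",np.vstack([np.hstack([crop("scene",(150,215,250,290),(400,300)),crop("top",(335,130,415,190),(400,300))]),np.hstack([crop("scene",(270,185,370,260),(400,300)),crop("top",(155,95,265,178),(400,300))])]))
E
python3 fit.py; python3 -c "
from bench import *
print([k for k in globals() if not k.startswith('__')], globals().get('grip_point_offset'))"
```

```text
stand [ 0.5092 -0.309  -0.0688] 0.10723885528868171
hole -0.07 [ 0.4394 -0.3042  0.05  ] [array([182.1, 249.3]), array([365.4, 187.6])]
hole 0 [ 0.5092 -0.309   0.05  ] [array([197.7, 266.5]), array([366.1, 156. ])]
hole 0.07 [ 0.5791 -0.3139  0.05  ] [array([215.2, 285.9]), array([366.9, 124.8])]
nut_driver_grip {'scene': [179.1, 232.3], 'top': [371.8, 184.8]} [ 0.4395 -0.306   0.101 ] [array([-0.2, -0. ]), array([-0.2, -0.1])]
screw_head {'scene': [308.4, 214.6], 'top': [361.1, 157.9]} [ 0.5691 -0.2006  0.1818] [array([-55.2,  -5.3]), array([-37.7, -43.5])]
[158, 103, 20, 48, 394] [167.54 126.96] [0.5808 0.1254 0.068 ]
[180, 108, 4, 4, 14] [181.36 109.29] [0.6197 0.0949 0.068 ]
[237, 120, 5, 5, 17] [238.88 122.06] [ 0.5878 -0.0312  0.068 ]
[237, 123, 20, 49, 419] [246.27 147.1 ] [ 0.5318 -0.0463  0.068 ]
[169, 143, 5, 5, 17] [171.24 144.59] [0.5413 0.1173 0.068 ]
[228, 158, 5, 5, 20] [229.95 159.9 ] [ 0.5044 -0.0104  0.068 ]
['snapshot', 'close_job', 'get_obs', 'masks_of', 'place_of', 'IKError', 'grip_point_offset'] 0.0188
```

View pics/c.png

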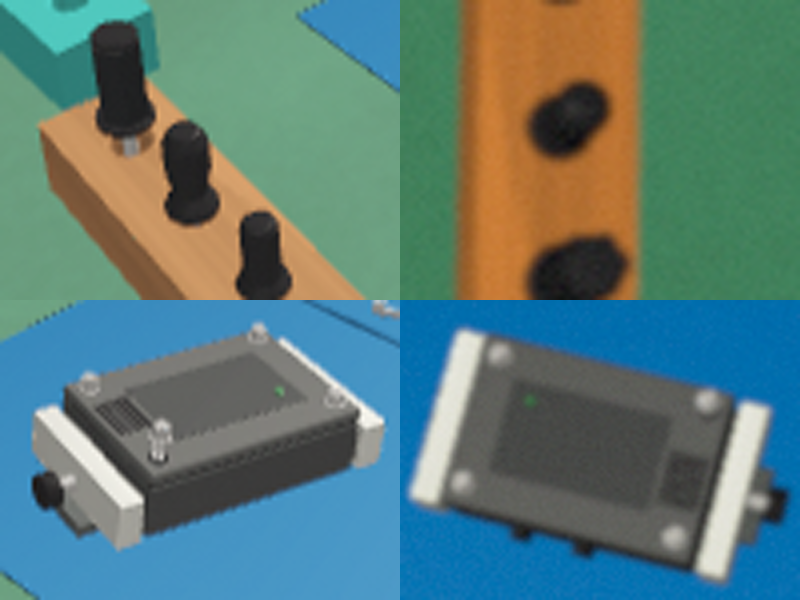

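Crop: the wooden stand holds the flanged hex nut driver in the bore nearest the robot, at about (0.4395, -0.306). The proud screw is at box corner scene (309,216), which gives (0.583, -0.032) and a hex yaw of about 14° mod 60. I'm moving above the nut driver and turning to yaw ≈ 3.1, which leaves joint 6 room for the half turn.

apply_moves(commands=[[0, 0, 0.143, 0.0306, 0.0228, 0, 100], [0, 0, 0.286, 0.0612, 0.0456, 0, 100], [0, 0, 0.429, 0.0918, 0.0684, 0, 100], [0, 0, 0.572, 0.1224, 0.0912, 0, 100], [0, 0, 0.715, 0.153, 0.114, 0, 100]])

```text
time: 1.9
tool_pos: [0.2873, -0.4186, 0.2057]
ee_rot: [3.141, 0.0, 0.965]
wrist_force: [0.5, -0.6, 0.4]
width: 0.0939
finger_force: 0.0
```

apply_moves(commands=[[0, 0, 0.143, 0.0306, 0.0228, 0, 100], [0, 0, 0.286, 0.0612, 0.0456, 0, 100], [0, 0, 0.429, 0.0918, 0.0684, 0, 100], [0, 0, 0.572, 0.1224, 0.0912, 0, 100], [0, 0, 0.715, 0.153, 0.114, 0, 100]])

```text
time: 2.4
tool_pos: [0.4404, -0.3045, 0.2057]
ee_rot: [3.141, 0.0, 1.681]
wrist_force: [-0.1, -0.3, -0.3]
width: 0.0938
finger_force: 0.0
```

apply_moves(commands=[[0, 0, 0.143, 0, 0, 0, 100], [0, 0, 0.286, 0, 0, 0, 100], [0, 0, 0.429, 0, 0, 0, 100], [0, 0, 0.572, 0, 0, 0, 100], [0, 0, 0.715, 0, 0, 0, 100]])

```text
time: 2.9
tool_pos: [0.4394, -0.3055, 0.2055]
ee_rot: [3.142, 0.0, 2.396]
wrist_force: [0.0, 0.4, 0.1]
width: 0.0942
finger_force: 0.0
```

apply_moves(commands=[[0, 0, 0.143, 0, 0, 0, 100], [0, 0, 0.286, 0, 0, 0, 100], [0, 0, 0.429, 0, 0, 0, 100], [0, 0, 0.572, 0, 0, 0, 100], [0, 0, 0.715, 0, 0, 0, 100]])

```text
time: 3.4
tool_pos: [0.4393, -0.3056, 0.2055]
ee_rot: [3.142, 0.0, 3.111]
wrist_force: [0.3, 0.2, -0.1]
width: 0.094
finger_force: 0.0
```

apply_moves(commands=[[0, 0, 0, 0, 0, -0.03, 100], [0, 0, 0, 0, 0, -0.06, 100], [0, 0, 0, 0, 0, -0.09, 100], [0, 0, 0, 0, 0, -0.12, 100], [0, 0, 0, 0, 0, -0.132, 100]])

```text
time: 3.9
tool_pos: [0.4376, -0.3042, 0.0701]
ee_rot: [3.138, -0.005, 3.105]
wrist_force: [-0.4, -0.4, -0.6]
width: 0.0937
finger_force: 0.0
```

apply_moves(commands=[[0, 0, 0, 0, 0, 0, 0], [0, 0, 0, 0, 0, 0, 0], [0, 0, 0, 0, 0, 0, 0], [0, 0, 0, 0, 0, 0, 0], [0, 0, 0, 0, 0, 0, 0]])

```text
time: 4.4
tool_pos: [0.4399, -0.3062, 0.0748]
ee_rot: [-3.14, 0.002, 3.105]
wrist_force: [-0.3, -0.8, 0.1]
width: 0.0572
finger_force: 0.0
```

apply_moves(commands=[[0, 0, 0, 0, 0, 0, 0], [0, 0, 0, 0, 0, 0, 0], [0, 0, 0, 0, 0, 0, 0], [0, 0, 0, 0, 0, 0, 0], [0, 0, 0, 0, 0, 0, 0]])

```text
time: 4.9
tool_pos: [0.4393, -0.3057, 0.0735]
ee_rot: [-3.142, 0.0, 3.105]
wrist_force: [0.4, 0.2, -0.5]
width: 0.0291
finger_force: 30.0
```

apply_moves(commands=[[0, 0, 0, 0, 0, 0, 0], [0, 0, 0, 0, 0, 0, 0], [0, 0, 0, 0, 0, 0, 0], [0, 0, 0, 0, 0, 0, 0], [0, 0, 0, 0, 0, 0, 0]])

```text
time: 5.4
tool_pos: [0.4393, -0.3057, 0.0735]
ee_rot: [3.142, 0.0, 3.105]
wrist_force: [-0.4, -0.2, -0.1]
width: 0.0287
finger_force: 30.0
```

apply_moves(commands=[[0, 0, 0, 0, 0, 0, 50], [0, 0, 0, 0, 0, 0, 50], [0, 0, -0.12, 0, 0, 0, 50], [0, 0, -0.24, 0, 0, 0, 50], [0, 0, -0.24, 0, 0, 0, 0]])

```text
time: 5.9
tool_pos: [0.4392, -0.3055, 0.0734]
ee_rot: [3.141, -0.0, 2.865]
wrist_force: [0.0, -0.1, -0.4]
width: 0.0419
finger_force: 0.0
```

apply_moves(commands=[[0, 0, 0, 0, 0, 0, 0], [0, 0, 0, 0, 0, 0, 0], [0, 0, 0, 0, 0, 0, 0], [0, 0, 0, 0, 0, 0, 0], [0, 0, 0, 0, 0, 0, 0]])

```text
time: 6.4
tool_pos: [0.4393, -0.3056, 0.0735]
ee_rot: [3.142, 0.0, 2.865]
wrist_force: [0.7, -1.0, -0.6]
width: 0.028
finger_force: 30.0
```

apply_moves(commands=[[0, 0, 0, 0, 0, 0, 0], [0, 0, 0, 0, 0, 0, 0], [0, 0, 0, 0, 0, 0, 0], [0, 0, 0, 0, 0, 0, 0], [0, 0, 0, 0, 0, 0, 0]])

```text
time: 6.9
tool_pos: [0.4393, -0.3056, 0.0735]
ee_rot: [3.142, 0.0, 2.865]
wrist_force: [0.4, 0.1, -0.6]
width: 0.0277
finger_force: 30.0
```

```bash
python3 - <<'E'
from h import *
s=snapshot("scene");t=snapshot("top");o=get_obs();print(o["width"],o["finger_force"],o["joint_positions"].round(3))
def crop(s,b,sz): return cv2.resize(s["pixels"][b[1]:b[3],b[0]:b[2],::-1],sz,interpolation=cv2.INTER_CUBIC)
cv2.imwrite("pics/d.png",np.hstack([crop(s,(140,190,240,290),(500,500)),crop(t,(330,140,400,240),(300,500))]))
E
```

```text
0.027221877337494784 29.991426095366478 [-0.714  0.118  1.602  0.     1.421 -2.008]
```

View pics/d.png

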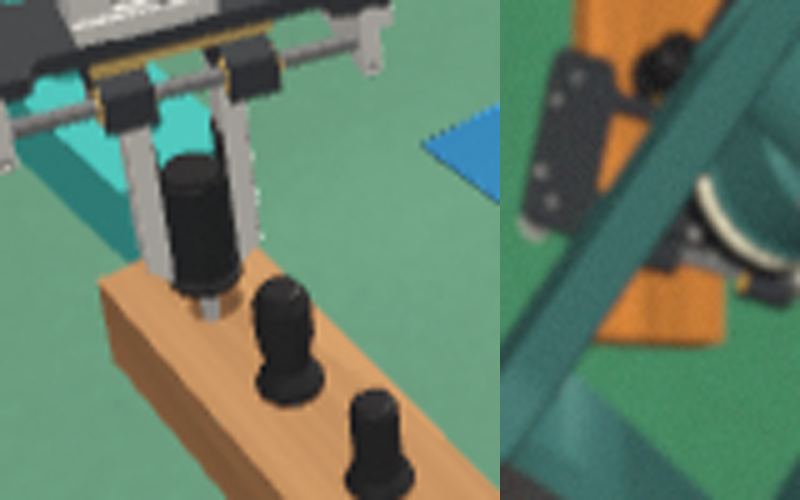

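The view shows the fingers on the handle above the flange, still slightly off its flats: the opening is 27.4 mm where the flats measure 26. I'll regrip with a little more turn.

apply_moves(commands=[[0, 0, 0, 0, 0, 0, 45], [0, 0, 0, 0, 0, 0, 45], [0, 0, -0.12, 0, 0, 0, 45], [0, 0, -0.12, 0, 0, 0, 0], [0, 0, -0.12, 0, 0, 0, 0]])

```text
time: 7.5
tool_pos: [0.4393, -0.3056, 0.0735]
ee_rot: [3.141, -0.0, 2.747]
wrist_force: [0.2, -0.9, 0.5]
width: 0.0297
finger_force: 0.0
```

apply_moves(commands=[[0, 0, 0, 0, 0, 0, 0], [0, 0, 0, 0, 0, 0, 0], [0, 0, 0, 0, 0, 0, 0], [0, 0, 0, 0, 0, 0, 0], [0, 0, 0, 0, 0, 0, 0]])

```text
time: 8.0
tool_pos: [0.4393, -0.3056, 0.0735]
ee_rot: [3.141, 0.0, 2.745]
wrist_force: [1.1, 0.7, 0.4]
width: 0.0264
finger_force: 29.7
```

apply_moves(commands=[[0, 0, 0, 0, 0, 0, 0], [0, 0, 0, 0, 0, 0.005, 0], [0, 0, 0, 0, 0, 0.02, 0], [0, 0, 0, 0, 0, 0.04, 0], [0, 0, 0, 0, 0, 0.06, 0]])

```text
time: 8.5
tool_pos: [0.4392, -0.3057, 0.1351]
ee_rot: [-3.141, 0.0, 2.745]
wrist_force: [0.2, 0.3, -0.9]
width: 0.0262
finger_force: 29.7
```

apply_moves(commands=[[0, 0, 0, 0, 0, 0.02, 0], [0, 0, 0, 0, 0, 0.04, 0], [0, 0, 0, 0, 0, 0.05, 0], [0, 0, 0, 0, 0, 0.055, 0], [0, 0, 0, 0, 0, 0.055, 0]])

```text
time: 9.0
tool_pos: [0.4394, -0.3058, 0.1892]
ee_rot: [-3.141, 0.001, 2.745]
wrist_force: [-0.4, 0.4, -0.9]
width: 0.0261
finger_force: 29.7
```

```bash
python3 - <<'E'
from h import *
S={n:snapshot(n) for n in("scene","top")};o=get_obs();print(o["width"],o["tool_pos"],o["ee_rot"],o["joint_positions"].round(3))
for n in S:
    c=cam(S[n])
    for dz in(-.0685,.0215): print(n,dz,proj(c,o["tool_pos"]+[0,0,dz]).round(1))
    for q in("nut_driver","nut_driver_grip","screw_head"):print(n,q,[(np.round(d["pixel"],1),round(d["score"],2)) for d in place_of(n,q)[:2]])
save(S["scene"],"e.png",(120,150,320,300),4)
E
```

```text
0.02595933748771677 [ 0.43889318 -0.30531654  0.18753361] [ 3.14096552e+00 -1.70107209e-03  2.74477970e+00] [-0.714  0.059  1.437  0.     1.648 -1.888]
scene -0.0685 [178.  225.6]
scene 0.0215 [173. 191.]
scene nut_driver []
scene nut_driver_grip [(array([170.5, 187.8]), 0.81)]
scene screw_head [(array([309.2, 219.3]), 0.44)]
top -0.0685 [373.3 183.9]
top 0.0215 [384.7 178. ]
top nut_driver [(array([360.3, 157.1]), 0.2)]
top nut_driver_grip [(array([389.6, 177.5]), 0.35)]
top screw_head [(array([237.8, 122.1]), 0.6)]
```

View pics/e.png

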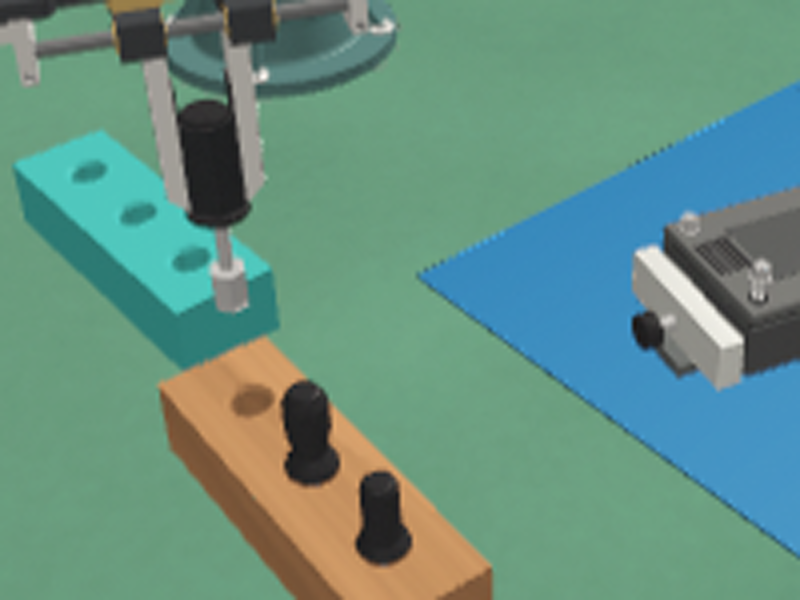

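The socket mouth at scene (178,226) matches the prediction, and the empty bore shows at (183,250). The driver is upright and gripped on its flats (26 mm). Now to the screw.

apply_moves(commands=[[0, 0, 0.023, 0.012, 0.022, 0, 0], [0, 0, 0.046, 0.026, 0.05, 0, 0], [0, 0, 0.07, 0.042, 0.08, 0, 0], [0, 0, 0.093, 0.058, 0.11, 0, 0], [0, 0, 0.117, 0.074, 0.14, 0, 0]])

```text
time: 9.9
tool_pos: [0.5137, -0.1645, 0.1884]
ee_rot: [3.141, -0.0, 2.862]
wrist_force: [0.9, -0.2, -1.2]
width: 0.0259
finger_force: 29.7
```

apply_moves(commands=[[0, 0, 0, 0.016, 0.03, 0, 0], [0, 0, 0, 0.032, 0.06, 0, 0], [0, 0, 0, 0.048, 0.09, 0, 0], [0, 0, 0, 0.062, 0.118, 0, 0], [0, 0, 0, 0.07, 0.1335, 0, 0]])

```text
time: 10.4
tool_pos: [0.5839, -0.03, 0.1881]
ee_rot: [3.141, -0.001, 2.864]
wrist_force: [0.3, -0.3, -0.3]
width: 0.0264
finger_force: 29.7
```

apply_moves(commands=[[0, 0, 0, 0, 0, -0.01, 0], [0, 0, 0, 0, 0, -0.018, 0], [0, 0, 0, 0, 0, -0.023, 0], [0, 0, 0, 0, 0, -0.023, 0], [0, 0, 0, 0, 0, -0.023, 0]])

```text
time: 10.9
tool_pos: [0.5829, -0.0332, 0.1653]
ee_rot: [-3.141, -0.0, 2.86]
wrist_force: [-0.6, -0.1, -0.3]
width: 0.026
finger_force: 29.7
```

```bash
python3 - <<'E'
from h import *
S={n:snapshot(n) for n in("scene","top")};o=get_obs();print(o["width"],o["tool_pos"],o["ee_rot"],o["joint_positions"].round(3))
for n in S:
    c=cam(S[n])
    print(n,"mouth",proj(c,o["tool_pos"]+[0,0,-.0685]).round(1),"screw",proj(c,[.583,-.032,.0845]).round(1))
    for q in("nut_driver_grip","screw_head"):print(n,q,[(np.round(d["pixel"],1),round(d["score"],2)) for d in place_of(n,q)[:2]])
save(S["scene"],"f.png",(280,170,355,245),8)
E
```

```text
0.025876030206751284 [ 0.58334217 -0.03284775  0.1659893 ] [3.14148876e+00 8.60363654e-04 2.86071524e+00] [-0.153  0.173  1.353 -0.     1.615 -1.443]
scene mouth [310.3 213.3] screw [310.  217.5]
scene nut_driver_grip [(array([310.4, 183. ]), 0.86)]
scene screw_head [(array([309.4, 217.8]), 0.38)]
top mouth [239.  120.6] screw [238.9 122.3]
top nut_driver_grip [(array([237.5, 107.3]), 0.66), (array([238.5, 119.1]), 0.6)]
top screw_head [(array([362.5, 124.5]), 0.62)]
```

View pics/f.png

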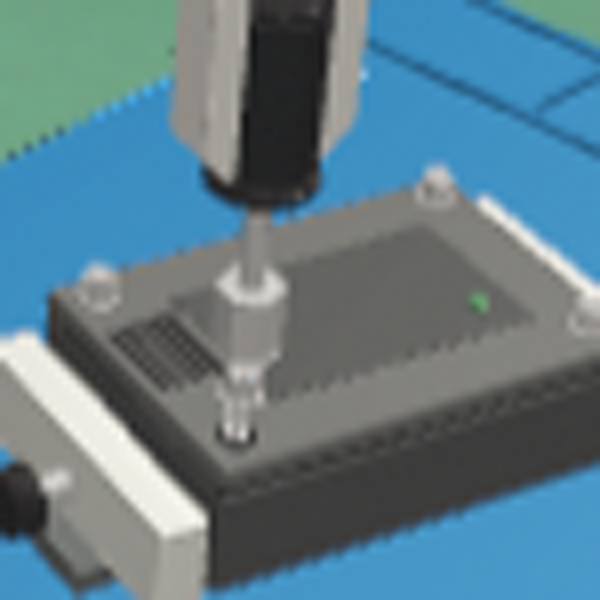

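apply_moves(commands=[[0, 0, 0, -0.0005, -0.0005, -0.004, 0], [0, 0, 0, -0.0005, -0.0005, -0.008, 0], [0, 0, 0, -0.0005, -0.0005, -0.011, 0], [0, 0, 0, -0.0005, -0.0005, -0.013, 0], [0, 0, 0, -0.0005, -0.0005, -0.014, 0]])

```text
time: 11.7
tool_pos: [0.5824, -0.0324, 0.1516]
ee_rot: [3.141, -0.001, 2.862]
wrist_force: [-1.8, 0.5, 1.7]
width: 0.026
finger_force: 29.8
```

apply_moves(commands=[[0, 0, 0, 0, 0, -0.0005, 0], [0, 0, 0, 0, 0, -0.001, 0], [0, 0, 0, 0, 0, -0.0015, 0], [0, 0, 0, 0, 0, -0.002, 0], [0, 0, 0, 0, 0, -0.002, 0]])

```text
time: 12.2
tool_pos: [0.5824, -0.0323, 0.1493]
ee_rot: [3.141, -0.001, 2.862]
wrist_force: [-2.7, 2.5, 0.6]
width: 0.0263
finger_force: 29.8
```

apply_moves(commands=[[0, 0, 0, -0.0005, 0.0005, 0, 0], [0, 0, 0, -0.0006, 0.0006, -0.0005, 0], [0, 0, 0, -0.0006, 0.0006, -0.001, 0], [0, 0, 0, -0.0006, 0.0006, -0.0015, 0], [0, 0, 0, -0.0006, 0.0006, -0.0015, 0]])

```text
time: 12.7
tool_pos: [0.5823, -0.0322, 0.1489]
ee_rot: [3.142, 0.001, 2.862]
wrist_force: [-3.4, 0.8, 4.2]
width: 0.026
finger_force: 29.8
```

apply_moves(commands=[[0, 0, 0, -0.0004, 0, 0, 0], [0, 0, 0, -0.0008, 0, 0, 0], [0, 0, 0, -0.001, 0.0002, 0, 0], [0, 0, 0, -0.001, 0.0002, -0.0005, 0], [0, 0, 0, -0.001, 0.0002, -0.001, 0]])

```text
time: 13.2
tool_pos: [0.5821, -0.0321, 0.1487]
ee_rot: [3.141, 0.003, 2.862]
wrist_force: [-2.2, 0.9, 9.0]
width: 0.0263
finger_force: 29.8
```

```bash
python3 - <<'E'
from h import *
S={n:snapshot(n) for n in("scene","top")};o=get_obs()
for k in("tool_pos","ee_rot","wrist_force","wrist_torque"):print(k,o[k].round(4))
for n in S:
    c=cam(S[n]);print(n,proj(c,o["tool_pos"]+[0,0,-.0685]).round(1),proj(c,o["tool_pos"]+[0,0,.0215]).round(1),[(q,np.round(place_of(n,q)[:1][0]["pixel"],1)) for q in("nut_driver_grip",)if place_of(n,q)])
save(S["scene"],"g.png",(280,170,355,245),8)
E
```

```text
tool_pos [ 0.5821 -0.0321  0.1487]
ee_rot [3.1414 0.0033 2.8618]
wrist_force [-2.0398 -0.0925  7.9509]
wrist_torque [0.1419 0.4849 0.024 ]
scene [309.6 218.7] [312.6 187. ] [('nut_driver_grip', array([313.1, 183.9]))]
top [239.  123.2] [236.6 111.7] [('nut_driver_grip', array([239.2, 112.4]))]
```

View pics/g.png

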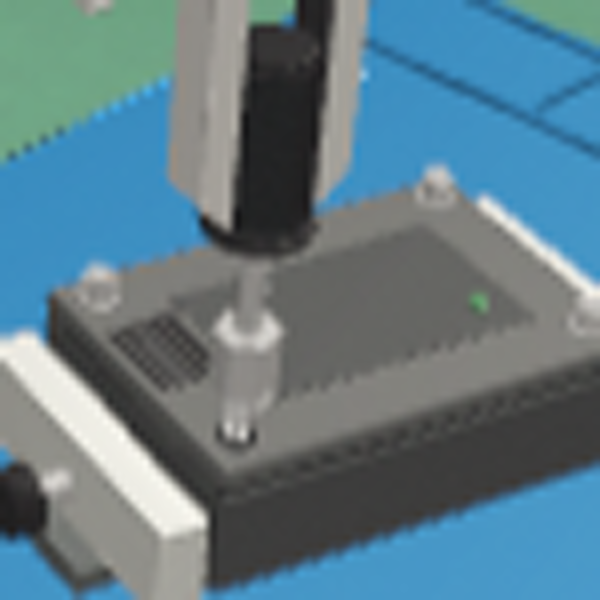

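The socket is down over the head, but its axis at column ~247 sits slightly right of the screw at column ~238. I'll ease up and shift toward -x and -y.

apply_moves(commands=[[0, 0, 0, 0, 0, 0.002, 0], [0, 0, 0, -0.0008, -0.0006, 0.002, 0], [0, 0, 0, -0.0012, -0.001, 0.002, 0], [0, 0, 0, -0.0012, -0.001, 0.001, 0], [0, 0, 0, -0.0012, -0.001, 0.0005, 0]])

```text
time: 14.0
tool_pos: [0.5812, -0.0324, 0.1488]
ee_rot: [3.14, 0.003, 2.862]
wrist_force: [1.4, 2.8, 6.7]
width: 0.0262
finger_force: 29.7
```

```bash
cat > o.py <<'E'
from h import *
o=get_obs()
for k in("time","tool_pos","ee_rot","wrist_force","wrist_torque","width"):print(k,np.round(o[k],4))
E
python3 o.py
```

```text
time 14.0
tool_pos [ 0.5812 -0.0324  0.1488]
ee_rot [3.1399 0.0033 2.8621]
wrist_force [1.4106 2.7655 6.6846]
wrist_torque [ 0.5702 -0.5243  0.0246]
width 0.0262
```

apply_moves(commands=[[0, 0, 0, 0, 0, 0.001, 0], [0, 0, 0, 0.0005, 0.0008, 0.001, 0], [0, 0, 0, 0.0005, 0.0009, 0, 0], [0, 0, 0, 0.0005, 0.0009, -0.0005, 0], [0, 0, 0, 0.0005, 0.0009, -0.001, 0]])

```text
time: 14.5
tool_pos: [0.5813, -0.0323, 0.1487]
ee_rot: [-3.142, 0.003, 2.862]
wrist_force: [-0.1, -0.1, 9.1]
width: 0.0259
finger_force: 29.8
```

```bash
python3 o.py
```

```text
time 14.5
tool_pos [ 0.5813 -0.0323  0.1487]
ee_rot [-3.1415  0.0032  2.8617]
wrist_force [-0.0618 -0.1381  9.1196]
wrist_torque [ 0.3355 -0.3137  0.0172]
width 0.0259
```

Lateral forces are balanced at 9 N of push with no further descent. The lid in the picture also sits about 4 mm higher than I assumed, so the socket is probably seated. I'll press to about 16 N and then test with a small turn.

apply_moves(commands=[[0, 0, 0, 0, 0, -0.0003, 0], [0, 0, 0, 0, 0, -0.0006, 0], [0, 0, 0, 0, 0, -0.0009, 0], [0, 0, 0, 0, 0, -0.0012, 0], [0, 0, 0, 0, 0, -0.0012, 0]])

```text
time: 15.0
tool_pos: [0.5813, -0.0323, 0.1487]
ee_rot: [3.142, 0.004, 2.862]
wrist_force: [-0.5, 1.6, 12.2]
width: 0.026
finger_force: 29.8
```

```bash
python3 o.py
```

```text
time 15.0
tool_pos [ 0.5813 -0.0323  0.1487]
ee_rot [3.1416 0.0041 2.8617]
wrist_force [-0.4962  1.6044 12.2339]
wrist_torque [ 0.3425 -0.0738 -0.0292]
width 0.026
```

apply_moves(commands=[[0, 0, 0, 0, 0, -0.0004, 0], [0, 0, 0, 0, 0, -0.0009, 0], [0, 0, 0, 0, 0, -0.0009, 0], [0, 0, -0.05, 0, 0, -0.0009, 0], [0, 0, -0.1, 0, 0, -0.0009, 0]])

```text
time: 15.5
tool_pos: [0.5815, -0.032, 0.1486]
ee_rot: [3.14, 0.005, 2.76]
wrist_force: [-1.6, 1.9, 15.3]
width: 0.0262
finger_force: 29.7
```

```bash
python3 o.py
```

```text
time 15.5
tool_pos [ 0.5815 -0.032   0.1486]
ee_rot [3.1404 0.0047 2.7599]
wrist_force [-1.5881  1.9245 15.3128]
wrist_torque [0.5566 0.1187 0.0723]
width 0.0262
```

apply_moves(commands=[[0, 0, -0.08, -0.0002, 0.0002, 0, 0], [0, 0, -0.17, -0.0003, 0.0004, -0.0001, 0], [0, 0, -0.26, -0.0004, 0.0005, -0.00015, 0], [0, 0, -0.35, -0.0004, 0.0005, -0.0002, 0], [0, 0, -0.44, -0.0004, 0.0005, -0.0003, 0]])

```text
time: 16.0
tool_pos: [0.5818, -0.0312, 0.1484]
ee_rot: [3.137, 0.005, 2.319]
wrist_force: [1.3, 2.1, 13.6]
width: 0.026
finger_force: 29.7
```

```bash
python3 o.py
```

```text
time 16.0
tool_pos [ 0.5818 -0.0312  0.1484]
ee_rot [3.137  0.0046 2.3185]
wrist_force [ 1.2887  2.0646 13.6208]
wrist_torque [ 0.5948 -0.2227  0.0536]
width 0.026
```

apply_moves(commands=[[0, 0, -0.09, 0.0002, 0.0003, -0.0003, 0], [0, 0, -0.18, 0.0003, 0.0005, -0.0005, 0], [0, 0, -0.27, 0.0004, 0.0006, -0.0006, 0], [0, 0, -0.36, 0.0004, 0.0006, -0.0007, 0], [0, 0, -0.45, 0.0004, 0.0006, -0.0008, 0]])

```text
time: 16.5
tool_pos: [0.5824, -0.0308, 0.148]
ee_rot: [3.135, 0.003, 1.868]
wrist_force: [0.5, 2.8, 15.2]
width: 0.0259
finger_force: 29.7
```

```bash
python3 o.py
```

```text
time 16.5
tool_pos [ 0.5824 -0.0308  0.148 ]
ee_rot [3.1347e+00 2.7000e-03 1.8684e+00]
wrist_force [ 0.5332  2.8295 15.2014]
wrist_torque [ 0.5014 -0.2362  0.0786]
width 0.0259
```

apply_moves(commands=[[0, 0, -0.09, 0.0001, 0.0003, -0.0001, 0], [0, 0, -0.18, 0.0001, 0.0005, -0.0002, 0], [0, 0, -0.27, 0.0001, 0.0006, -0.0003, 0], [0, 0, -0.36, 0.0001, 0.0007, -0.0004, 0], [0, 0, -0.45, 0.0001, 0.0007, -0.0005, 0]])

```text
time: 17.0
tool_pos: [0.5831, -0.0305, 0.1477]
ee_rot: [3.133, 0.0, 1.418]
wrist_force: [1.8, 2.1, 14.6]
width: 0.0265
finger_force: 29.7
```

```bash
python3 o.py
```

```text
time 17.0
tool_pos [ 0.5831 -0.0305  0.1477]
ee_rot [3.1326e+00 1.0000e-04 1.4183e+00]
wrist_force [ 1.7676  2.0826 14.5869]
wrist_torque [ 0.2721 -0.4765  0.0998]
width 0.0265
```

apply_moves(commands=[[0, 0, -0.09, 0.0003, 0.0002, -0.0002, 0], [0, 0, -0.18, 0.0005, 0.0003, -0.0003, 0], [0, 0, -0.27, 0.0006, 0.0004, -0.0004, 0], [0, 0, -0.36, 0.0007, 0.0004, -0.0005, 0], [0, 0, -0.45, 0.0007, 0.0004, -0.0006, 0]])

```text
time: 17.5
tool_pos: [0.5839, -0.0306, 0.1473]
ee_rot: [3.133, -0.003, 0.968]
wrist_force: [1.8, 0.5, 15.8]
width: 0.026
finger_force: 29.7
```

```bash
python3 o.py
```

```text
time 17.5
tool_pos [ 0.5839 -0.0306  0.1473]
ee_rot [ 3.1325e+00 -3.1000e-03  9.6800e-01]
wrist_force [ 1.7651  0.4734 15.8125]
wrist_torque [ 0.018  -0.4154  0.0824]
width 0.026
```

apply_moves(commands=[[0, 0, -0.09, 0.0003, 0, -0.0001, 0], [0, 0, -0.18, 0.0005, -0.0001, -0.0002, 0], [0, 0, -0.27, 0.0007, -0.0001, -0.0002, 0], [0, 0, -0.36, 0.0007, -0.0002, -0.0003, 0], [0, 0, -0.45, 0.0007, -0.0002, -0.0004, 0]])

```text
time: 18.0
tool_pos: [0.5845, -0.0311, 0.1469]
ee_rot: [3.134, -0.006, 0.518]
wrist_force: [1.2, 0.0, 15.5]
width: 0.0261
finger_force: 29.7
```

```bash
python3 o.py
```

```text
time 18.0
tool_pos [ 0.5845 -0.0311  0.1469]
ee_rot [ 3.1343 -0.0063  0.5179]
wrist_force [ 1.1744  0.0193 15.4763]
wrist_torque [-0.0696 -0.3383  0.0604]
width 0.0261
```

apply_moves(commands=[[0, 0, -0.09, 0.0002, -0.0002, -0.0001, 0], [0, 0, -0.18, 0.0004, -0.0004, -0.0002, 0], [0, 0, -0.27, 0.0005, -0.0005, -0.0003, 0], [0, 0, -0.36, 0.0005, -0.0006, -0.0004, 0], [0, 0, -0.45, 0.0005, -0.0006, -0.0005, 0]])

```text
time: 18.5
tool_pos: [0.5849, -0.0319, 0.1466]
ee_rot: [3.137, -0.009, 0.068]
wrist_force: [0.8, 0.2, 15.0]
width: 0.0258
finger_force: 29.7
```

```bash
python3 o.py
```

```text
time 18.5
tool_pos [ 0.5849 -0.0319  0.1466]
ee_rot [ 3.1375 -0.0085  0.0678]
wrist_force [ 0.8033  0.1669 14.9718]
wrist_torque [-0.152  -0.2078  0.0193]
width 0.0258
```

apply_moves(commands=[[0, 0, -0.09, 0, -0.0003, -0.0001, 0], [0, 0, -0.18, 0, -0.0005, -0.0002, 0], [0, 0, -0.27, 0, -0.0007, -0.0003, 0], [0, 0, -0.36, 0, -0.0008, -0.0004, 0], [0, 0, -0.45, 0, -0.0009, -0.0005, 0]])

```text
time: 19.0
tool_pos: [0.5849, -0.0328, 0.1462]
ee_rot: [3.142, -0.009, -0.382]
wrist_force: [-0.0, -0.3, 15.9]
width: 0.0258
finger_force: 29.7
```

```bash
python3 o.py
```

```text
time 19.0
tool_pos [ 0.5849 -0.0328  0.1462]
ee_rot [ 3.1416 -0.0093 -0.3823]
wrist_force [-4.000e-03 -2.530e-01  1.589e+01]
wrist_torque [-0.004  -0.1109  0.0834]
width 0.0258
```

The screw followed its thread: it sank about 2.5 mm over about 3.1 rad under a push of around 16 N. Now I ease the twist and lift off.

apply_moves(commands=[[0, 0, 0.05, 0, 0, 0.001, 0], [0, 0, 0.1, 0, 0, 0.003, 0], [0, 0, 0.1, 0, 0, 0.006, 0], [0, 0, 0.1, 0, 0, 0.01, 0], [0, 0, 0.1, 0, 0, 0.015, 0]])

```text
time: 19.5
tool_pos: [0.5815, -0.0319, 0.1537]
ee_rot: [3.14, 0.004, -0.28]
wrist_force: [0.8, 0.1, -0.7]
width: 0.0259
finger_force: 30.0
```

apply_moves(commands=[[0, 0, 0, 0, 0, 0.01, 0], [0, 0, 0, 0, 0, 0.02, 0], [0, 0, 0, 0, 0, 0.03, 0], [0, 0, 0, 0, 0, 0.035, 0], [0, 0, 0, 0, 0, 0.035, 0]])

```text
time: 20.0
tool_pos: [0.583, -0.0315, 0.1924]
ee_rot: [-3.142, -0.002, -0.278]
wrist_force: [-0.1, -0.4, -1.3]
width: 0.0258
finger_force: 30.0
```

```bash
python3 o.py; python3 - <<'E'
from h import *
S={n:snapshot(n) for n in("scene","top")};o=get_obs()
for n in S:
    c=cam(S[n]);print(n,proj(c,o["tool_pos"]+[0,0,-.0685]).round(1),[(np.round(d["pixel"],1),round(d["score"],2)) for d in place_of(n,"screw_head")[:2]])
def crop(n,b,sz): return cv2.resize(S[n]["pixels"][b[1]:b[3],b[0]:b[2],::-1],sz,interpolation=cv2.INTER_CUBIC)
cv2.imwrite("pics/i.png",np.hstack([crop("scene",(280,160,355,235),(400,400)),crop("top",(200,85,275,160),(400,400))]))
E
```

```text
time 20.0
tool_pos [ 0.583  -0.0315  0.1924]
ee_rot [-3.1415e+00 -2.2000e-03 -2.7830e-01]
wrist_force [-0.0811 -0.3937 -1.3105]
wrist_torque [0.0402 0.0274 0.0138]
width 0.0258
scene [311.2 204.3] [(array([219.1, 286.1]), 0.68), (array([216.5, 289.3]), 0.58)]
top [237.6 118. ] []
```

View pics/i.png

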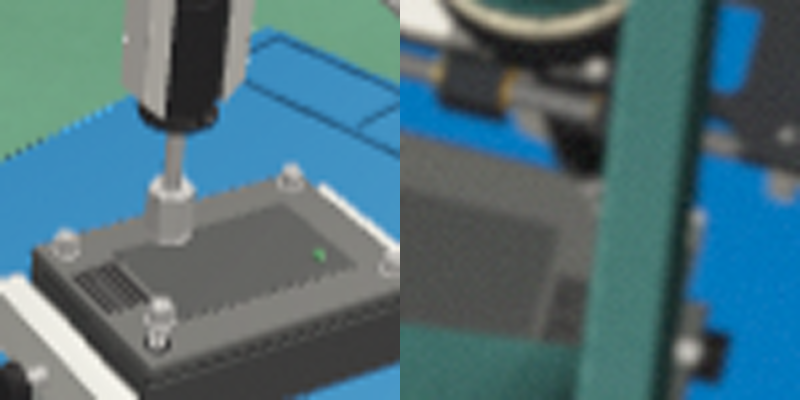

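Left: the driver is clear and the proud screw stands upright at crop (158,325), a little lower. Now back to the bore, correcting for the ~1.8 mm in-hand offset I saw during the turn.

apply_moves(commands=[[0, 0, -0.024, -0.012, -0.024, 0, 0], [0, 0, -0.048, -0.026, -0.052, 0, 0], [0, 0, -0.072, -0.042, -0.082, 0, 0], [0, 0, -0.096, -0.058, -0.112, 0, 0], [0, 0, -0.12, -0.073, -0.142, 0, 0]])

```text
time: 20.7
tool_pos: [0.5084, -0.1743, 0.1902]
ee_rot: [3.141, 0.001, -0.399]
wrist_force: [-0.0, 0.3, -1.5]
width: 0.0262
finger_force: 30.0
```

apply_moves(commands=[[0, 0, 0, -0.016, -0.03, 0, 0], [0, 0, 0, -0.032, -0.06, 0, 0], [0, 0, 0, -0.048, -0.09, 0, 0], [0, 0, 0, -0.06, -0.118, 0, 0], [0, 0, 0, -0.0672, -0.1321, 0, 0]])

```text
time: 21.2
tool_pos: [0.441, -0.3073, 0.1902]
ee_rot: [3.141, 0.001, -0.401]
wrist_force: [1.5, 0.2, -1.4]
width: 0.0255
finger_force: 30.0
```

apply_moves(commands=[[0, 0, 0, 0, 0, -0.02, 0], [0, 0, 0, 0, 0, -0.04, 0], [0, 0, 0, 0, 0, -0.055, 0], [0, 0, 0, 0, 0, -0.06, 0], [0, 0, 0, 0, 0, -0.06, 0]])

```text
time: 21.7
tool_pos: [0.4421, -0.3048, 0.1298]
ee_rot: [-3.141, 0.002, -0.398]
wrist_force: [0.4, 0.2, -1.1]
width: 0.0261
finger_force: 30.0
```

```bash
python3 o.py; python3 - <<'E'
from h import *
s=snapshot("scene");c=cam(s);o=get_obs();print(proj(c,o["tool_pos"]+[0,0,-.0685]).round(1))
save(s,"j.png",(145,200,220,275),8)
E
```

```text
time 21.7
tool_pos [ 0.4421 -0.3048  0.1298]
ee_rot [-3.1409e+00  2.0000e-03 -3.9750e-01]
wrist_force [ 0.441   0.2091 -1.1012]
wrist_torque [ 0.004  -0.015   0.0085]
width 0.0261
[181.8 246.1]
```

View pics/j.png

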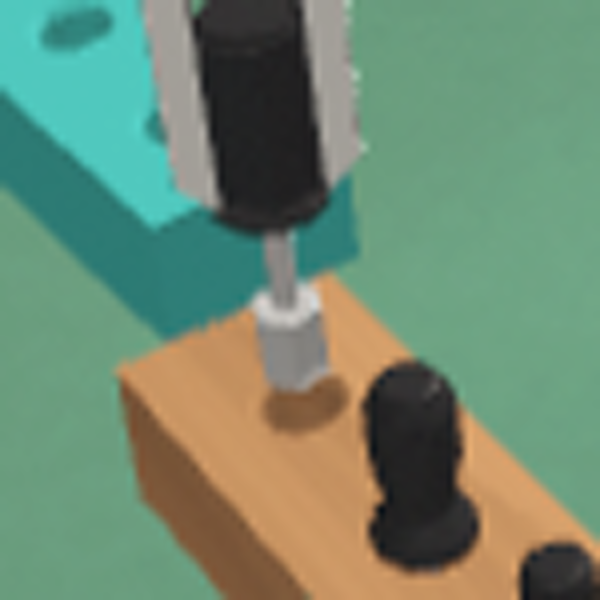

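The socket at crop (297,368) sits above the bore at (305,402) and lines up to within 1 mm. Lowering.

apply_moves(commands=[[0, 0, 0, 0.0004, 0.0004, -0.007, 0], [0, 0, 0, 0.0004, 0.0004, -0.014, 0], [0, 0, 0, 0.0004, 0.0004, -0.021, 0], [0, 0, 0, 0.0004, 0.0004, -0.028, 0], [0, 0, 0, 0.0004, 0.0004, -0.035, 0]])

```text
time: 22.25
tool_pos: [0.4426, -0.305, 0.095]
ee_rot: [-3.142, 0.0, -0.398]
wrist_force: [1.0, 0.4, -1.0]
width: 0.0257
finger_force: 30.0
```

apply_moves(commands=[[0, 0, 0, 0, 0, -0.006, 0], [0, 0, 0, 0, 0, -0.012, 0], [0, 0, 0, 0, 0, -0.016, 0], [0, 0, 0, 0, 0, -0.019, 0], [0, 0, 0, 0, 0, -0.02, 0]])

```text
time: 22.75
tool_pos: [0.4426, -0.3051, 0.0755]
ee_rot: [-3.142, 0.0, -0.398]
wrist_force: [-0.2, 0.9, -0.6]
width: 0.0258
finger_force: 30.0
```

apply_moves(commands=[[0, 0, 0, 0, 0, -0.0005, 0], [0, 0, 0, 0, 0, -0.001, 0], [0, 0, 0, 0, 0, -0.0015, 0], [0, 0, 0, 0, 0, -0.002, 0], [0, 0, 0, 0, 0, -0.002, 0]])

```text
time: 23.25
tool_pos: [0.4427, -0.3051, 0.0738]
ee_rot: [3.141, -0.0, -0.398]
wrist_force: [0.2, -0.9, -0.5]
width: 0.0257
finger_force: 30.0
```

apply_moves(commands=[[0, 0, 0, 0, 0, -0.0004, 0], [0, 0, 0, 0, 0, -0.0008, 0], [0, 0, 0, 0, 0, -0.0012, 0], [0, 0, 0, 0, 0, -0.0015, 0], [0, 0, 0, 0, 0, -0.0015, 0]])

```text
time: 23.75
tool_pos: [0.4428, -0.3052, 0.0734]
ee_rot: [3.141, -0.001, -0.398]
wrist_force: [-1.0, 1.4, 5.8]
width: 0.0258
finger_force: 30.0
```

On the floor (5.8 N). Relax, open and retreat straight up.

apply_moves(commands=[[0, 0, 0, 0, 0, 0.001, 0], [0, 0, 0, 0, 0, 0.001, 30], [0, 0, 0, 0, 0, 0.001, 60], [0, 0, 0, 0, 0, 0.001, 90], [0, 0, 0, 0, 0, 0.001, 90]])

```text
time: 24.25
tool_pos: [0.4427, -0.3051, 0.0731]
ee_rot: [3.142, 0.0, -0.398]
wrist_force: [-0.7, 0.9, 0.5]
width: 0.0489
finger_force: 0.0
```

apply_moves(commands=[[0, 0, 0, 0, 0, 0, 90], [0, 0, 0, 0, 0, 0.005, 90], [0, 0, 0, 0, 0, 0.02, 90], [0, 0, 0, 0, 0, 0.045, 90], [0, 0, 0, 0, 0, 0.075, 90]])

```text
time: 24.75
tool_pos: [0.4423, -0.3048, 0.1494]
ee_rot: [-3.141, 0.001, -0.398]
wrist_force: [-0.2, 0.2, -1.2]
width: 0.0844
finger_force: 0.0
```

apply_moves(commands=[[0, 0, 0, 0, 0, 0.03, 90], [0, 0, 0, 0, 0, 0.06, 90], [0, 0, 0, 0, 0, 0.08, 90], [0, 0, 0, 0, 0, 0.08, 90], [0, 0, 0, 0, 0, 0.08, 90]])

```text
time: 25.25
tool_pos: [0.4428, -0.3052, 0.229]
ee_rot: [3.141, -0.001, -0.398]
wrist_force: [-0.4, -0.4, 0.2]
width: 0.0844
finger_force: 0.0
```

```bash
python3 o.py; python3 - <<'E'
from h import *
s=snapshot("scene")
save(s,"k.png",(140,170,340,320),4)
E
```

```text
time 25.25
tool_pos [ 0.4428 -0.3052  0.229 ]
ee_rot [ 3.141e+00 -1.500e-03 -3.982e-01]
wrist_force [-0.3824 -0.4272  0.1872]
wrist_torque [ 0.0476  0.0149 -0.0264]
width 0.0844
```

View pics/k.png

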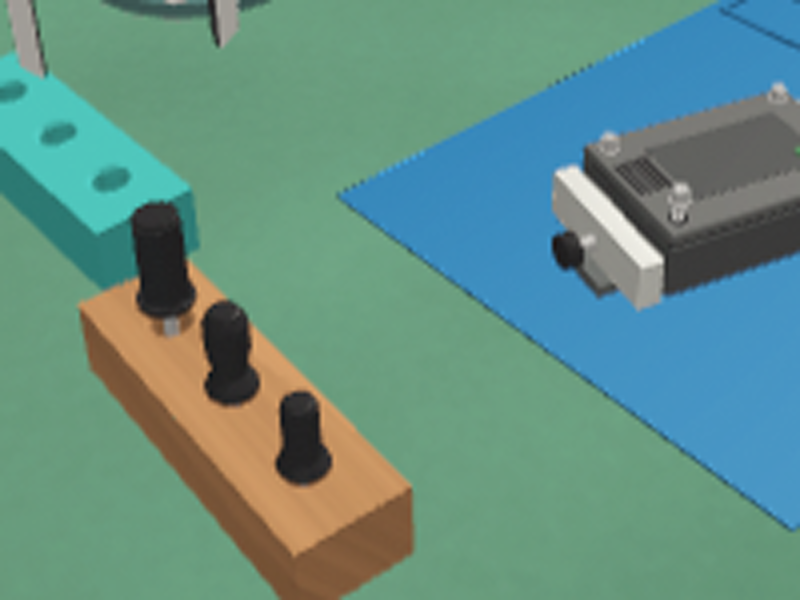

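The nut driver stands upright in its bore at crop (163,265). The other two drivers are in place at (230,355) and (302,435), and the screw is upright at (680,200).

```bash
python3 -c "
from bench import *
print(close_job())"
```

```text
the job is handed in; nothing more can be done
None
```

I handed the job in: the screw took about half a turn clockwise (roughly 3.1 rad, 2.5 mm down, judged from the tool's motion) at about 15–17 N, and the nut driver is back upright in its bore with the other two drivers untouched.

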